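Clamp self-closing tweezers against a sprung spar band

ROBOT

A 6-joint arm with a two-finger parallel gripper is mounted at the origin on the work surface. World frame = base frame: x ahead of the robot, y to its left, z up, the work surface at z = 0. Lengths are in m, angles in degrees, forces in N, time in s.
With the tool pointing down it reaches from about 0.3 to 0.75 m from the base axis. Payload 8.5 kg.
Tool frame: the origin (TCP) lies at the very end of the fingers, on their centre line; the grasp point (between the pads) lies 19 mm behind it (grip_depth is the distance from the TCP to the grasp point, in m); z points along the fingers, y is the direction in which the jaws open and shut (so a half turn about z gives the same grasp; the last joint's range is limited). The gripper opens to 85 mm and grips with 20 to 120 N. Pads are 22 mm wide; open, the fingers measure 114 mm over their backs; the gripper's body (76 mm by 85 mm) begins 54 mm behind the grasp point. The pads swing forward as they close: fully open they stand 13 mm farther back than shut.
Start: joints at [57.68, 21.807, 74.336, -0, 83.858, -12.336], TCP at [0.188, 0.517, 0.231] pointing down, gripper open.
Joint ranges: [-178.18, 178.18], [-50.72, 133.34], [12.68, 142.11], [-81.47, 261.47], [9.98, 163.14], [-165.26, 165.26]. Speed limits (degrees/s): [136.94, 136.94, 180, 180, 180, 180].

INTERFACE

Orientations are given as a 3x3 rotation matrix whose columns are the frame's x, y, z axes.
In Python, from rig import observe, get_image, close_job, silhouettes, grip_depth gives the robot as it stands. The module is installed in compiled form; this text tells all that it offers.
- The arm moves only by the shell command python3 -m crank 'ROWS' [FORCE]. ROWS is a JSON object of lists of equal length, an entry for each row: "slide": the shift along the tool's x, y, z in m, a list of three; "roll": the turn about the tool's z in rad; "grip": the finger opening in m, from 0 to 0.0854. A call has exactly 8 rows; each row is the pose to reach, as a shift and turn from the pose commanded when the call began, along the tool's axes at that moment; what a row does not reach only later rows make up. A row lasts 1/10 s, in which the tool goes at most 50 mm and 8.59 degrees, less where a joint would pass 70% of its speed; a pose out of reach is approached as far as the arm can. A call with a gripper value outside its range is refused whole. The fingers move at their own pace and stop on an object; FORCE is the grip in N (left out, the last holds). Time passes only in rows, so rows that repeat a pose let the fingers close, or fill a call up. It gives the time, the measured TCP pose, the force and the opening at its end, in the units of the state.
- observe(): the state, without advancing time (a new reading comes with each control period).
- get_image(name): name is "scene" or "top" or "wrist"; returns a dict with "frame" (400x640x3 uint8, red, green, blue), "fx", "fy", "cx", "cy" (pixels), "D" ([k1, k2, p1, p2, k3] as OpenCV has them; the pictures are not rectified), "xyz" and "rotation" of the camera in the world. Camera axes: x right, y down, z forward; pixel columns grow to the right and rows downward; lengths in m; the calibration is good to about 2 mm. A picture is of the moment at which its call begins. There is no depth.
- close_job(): hands the job in, once; it reports no verdict.
Trained networks look in a picture, given as the dict that the camera call returned (one of the last four; its "shot" number tells which), for a name from the list of things; names that differ only in an ending like _2 or _b are one class to them, and where a whole thing is asked for, a point or a joint stands for the part that bears it (a point fixed in the world has none). Each returns a list of dicts, best first, with "confidence" (0 to 1); they miss things now and then, are a little off and sometimes report something else, mostly with a low value. They report only what shows in the picture. A call takes as long as a camera call.
- silhouettes(target, picture): "pixels" (400x640 bool, what is visible of it) and "box" ([centre column, centre row, width, height] in pixels, round what is visible of it).
The state is a dict: "time_s": time; "q": joint angles; "qvel": joint speeds; "joint_efforts": joint torques, N m; "position": TCP position; "tool_rot": TCP orientation; "ft_force": force on the tool from outside, world axes, zero at the start; "wrist_torque": the same for the moment, N m; "grip_width": finger opening in m.
Only numpy, scipy, OpenCV 4.12 (cv2) and the standard library are available. Lean on these libraries where they do the work, as an engineer would, in place of code of your own. Each camera call takes 0.05 s, during which the arm holds its last target.

TASK

The brass band on the model ship's spar, freshly glued and backed by a little spring, must be held lightly pressed while it sets. Take the self-closing tweezers off their stand, squeeze them open, lower them astride the bare half of the spar, away from the band, and, still squeezed open, slide them along until you feel the band and its spring gives by a millimetre or two (2 N or so, never more than 4 mm: the glue is soft); then let go, so that they stay clamped there upright and square, sitting down on the spar and keeping the band pressed. Leave everything else on the bench as it is.

Things in the scene. Friction and masses are not known exactly. Their poses are not given: they have to be found in the camera images.
- tweezers: Stubby steel cross-action self-closing tweezers, 60 g, 96 mm tall, standing jaws down astride the fin of their stand. Origin: middle of the throat, the flat underside (14 mm in x, 22 mm in y) between the jaws that sits on top of what is gripped. z up, away from the jaws; y the squeezing direction; x along a gripped bar. Symmetrical: half a turn about z changes nothing.
- pads (a point): Middle between the tweezers' two flat orange pads, 42 mm above the throat. Pads 16 mm wide (x), 30 mm tall, 36 mm over their outer faces (y) at rest, 24 mm fully squeezed. Between them is a slim steel stem whose 16 mm cap tops the tool 36 mm above this point. The spring resists with 6 N at first, 13 N fully open: under 5 N merely holds the tool shut, about 20 N holds it wide open.
- jaws (a point): Middle between the two jaw tips, 18 mm below the throat. Jaws 14 mm wide (x), 4 mm thick, inner faces 6 mm apart at rest. Pressing the pads together moves each jaw OUT as far as its pad goes in, up to 6 mm each: then 18 mm apart inside, 26 mm outside. Letting go closes them.
- jaw_a (a joint): How far each jaw of the tweezers is opened, m: 0 at rest, 0.001 when clamped on the 8 mm spar, 0.006 squeezed wide open. Both jaws move equally.
- stand: Fixed dark wooden block 70 x 60 x 14 mm (origin: centre of its underside) with an upright aluminium fin, 30 mm (x) by 5 mm (y), that the tweezers sit astride. A similar block with a bare steel pin is only a bystander.
- fin (a point): Middle of the fin's top edge, 48 mm above the stand's underside; the tweezers' throat rests on it. Lifting them straight up by 25 mm clears the fin.
- jig: Fixed wooden base 250 x 56 x 12 mm (origin: centre of its underside) with two dark steel posts, 108 mm either side of the middle along x, that carry a level black spar along x. The post clips rise 2 mm above the spar; the bare spar runs 101 mm either way from the middle.
- spar (a point): Middle of the top face of the black 8 x 8 mm spar, 70 mm above the jig's underside, same axes as the jig (x along the spar, z up).
- band (a joint): How far the brass band is pushed towards the jig's +x against its spring, m: 0 free, 6 mm the stop. The spring gives 1 mm per newton. Band: 8 mm long (x), 24 mm wide (y), rising 4 mm above the spar, backed on its +x side by the spring and a wooden cheek. Where it sits is not measured: its middle, when free, is 18 to 76 mm from the spar's middle towards +x. Touching tweezers sit 11 mm (origin to band's middle) short of it.
- reel_brass: Bystander: brass-coloured reel, 40 mm wide, 36 mm tall; leave alone.
- reel_cream: Bystander: cream reel, 36 mm wide, 40 mm tall; leave alone.
- glue: Bystander: small white bottle with red cap, 75 mm tall; leave alone.
- scriber: Bystander: red-handled scriber, 150 mm, lying flat; leave alone.
- offcut: Bystander: wooden offcut 50 x 22 x 14 mm; leave alone.
- dish: Bystander: shallow white dish, 64 mm wide, 18 mm tall; leave alone.
- spare_ring: Bystander: loose brass ring, 28 mm wide, 8 mm tall; leave alone.

How it is judged (in metres and radians):
On the way, in this order (a step that is already met when the one before it is completed fails the run):
1. the tweezers, squeezed open, are astride the bare half of the spar (throat within 10 mm above it) (value of joint jaw_a above 0.0035 m and x of tweezers in the frame of spar between -0.1 and 0.003 m and z of tweezers in the frame of spar between -0.004 and 0.01 m and y of tweezers in the frame of spar between -0.007 and 0.007 m), for 0.05 s.
2. still squeezed open and astride, they push the band in by at least 0.5 mm (value of joint jaw_a above 0.0025 m and value of joint band above 0.0005 m and x of tweezers in the frame of spar above 0.003 m and z of tweezers in the frame of spar below 0.01 m), for 0.05 s.
At the end, for the whole second after the job is handed in: The tweezers are let go and at rest, closed on the spar, upright within 0.12 rad and square to it within 0.12 rad, their throat within 3 mm of the spar's top face and of its centre line, and they keep the band pushed in by 0.5 to 3 mm (value of joint band between 0.0005 and 0.003 m and x of tweezers in the frame of spar between 0.003 and 0.08 m and z of tweezers in the frame of spar between -0.003 and 0.003 m and y of tweezers in the frame of spar between -0.003 and 0.003 m and angle between the x axis of tweezers and the x axis of spar, either way round below 0.12 rad and angle between tweezers's own z axis and vertical below 0.12 rad and value of joint jaw_a below 0.002 m and linear speed of tweezers below 0.01 m/s and contact force between tweezers and jig above 1 N); the robot touches nothing.
It fails at once if the band is pushed in by more than 4 mm (value of joint band above 0.004 m).
It fails at once if a bystander on the bench is shifted by more than 20 mm (distance of any of reel_brass, reel_cream, glue, scriber, offcut, dish, spare_ring from where it was at the start of the episode above 0.02 m).
It also fails if it takes over 56 s, if anything falls off the work surface, if the arm or the gripper's body presses on something with over 40 N, if the wrist force passes 120 N, or if a joint passes its speed limit or range.

## Working session

There is one attempt and no reset: what is moved stays moved. The work goes in short steps, Python scripts to look and compute and a shell command to move; the robot and the scene stay as the last step left them, time stands still between calls to the robot, and variables do not carry over. Pictures are saved under pics/ and viewed, and the job is handed in when it is done.

```bash
mkdir -p pics
cat > h.py <<'E'
import numpy as np, cv2
from rig import *
def K(p): return np.array([[p['fx'],0,p['cx']],[0,p['fy'],p['cy']],[0,0,1.]])
def save(p,n): cv2.imwrite('pics/'+n, p['frame'][:,:,::-1])
def ray(p,uv):
    u=cv2.undistortPoints(np.array([[uv]],float),K(p),np.array(p['D'],float))[0,0]
    d=np.array(p['rotation'])@np.array([u[0],u[1],1]); return np.array(p['xyz']),d
def atz(p,uv,z):
    o,d=ray(p,uv); return o+d*(z-o[2])/d[2]
def proj(p,X):
    R=np.array(p['rotation']); t=-R.T@np.array(p['xyz'])
    return cv2.projectPoints(np.array(X,float).reshape(-1,1,3),cv2.Rodrigues(R.T)[0],t,K(p),np.array(p['D'],float))[0][:,0]
E
python3 - <<'E'
from h import *
np.set_printoptions(precision=4,suppress=True)
s=observe(); print(s['time_s'],s['position'],np.array(s['tool_rot']),s['ft_force'],s['grip_width'],grip_depth)
for n in ['scene','top','wrist']:
    p=get_image(n); save(p,n+'0.png'); print(n,p['xyz'],np.array(p['rotation']),p['fx'],p['cx'],p['cy'],p['D'])
    for t in ['tweezers','stand','jig']:
        for r in silhouettes(t,p)[:2]: print(t,r['confidence'],r['box'])
E
```

```text
0.0 [0.1878 0.5166 0.2307] [[-0.9398  0.3418 -0.0007]
 [ 0.3418  0.9398 -0.0013]
 [ 0.0003 -0.0015 -1.    ]] [-0.4075 -0.2606 -0.3172] 0.08516190611335853 0.0187
scene [1.0095 0.3474 0.6037] [[-0.64    0.4991 -0.5843]
 [ 0.7684  0.4136 -0.4883]
 [-0.0021 -0.7615 -0.6482]] 392.87349122686715 313.3930791939041 199.2389494348922 [-0.073  0.     0.     0.     0.   ]
tweezers 0.59 [478.4, 251.4, 25.6, 37.4]
stand 0.82 [464.4, 279.6, 46.0, 34.8]
stand 0.74 [482.8, 253.9, 14.0, 18.1]
jig 0.7 [343.5, 248.0, 110.4, 91.6]
top [ 0.3603 -0.0009  0.9676] [[-0.1577 -0.963   0.2185]
 [-0.9875  0.1548 -0.0308]
 [-0.0041 -0.2206 -0.9753]] 459.79959870167056 311.5152962007846 197.55787466813888 [-0.0243  0.      0.      0.      0.    ]
tweezers 0.61 [166.2, 268.3, 22.7, 12.6]
stand 0.8 [175.5, 272.3, 29.2, 38.8]
jig 0.88 [276.1, 211.9, 125.2, 37.7]
wrist [0.1115 0.5435 0.3741] [[ 0.342   0.8919  0.296 ]
 [ 0.9397 -0.3242 -0.1089]
 [-0.0012  0.3154 -0.949 ]] 316.47625090369763 319.23462560479965 198.61427780028694 [-0.0409  0.      0.      0.      0.    ]
stand 0.44 [239.0, 370.0, 11.2, 13.4]
```

View pics/scene0.png

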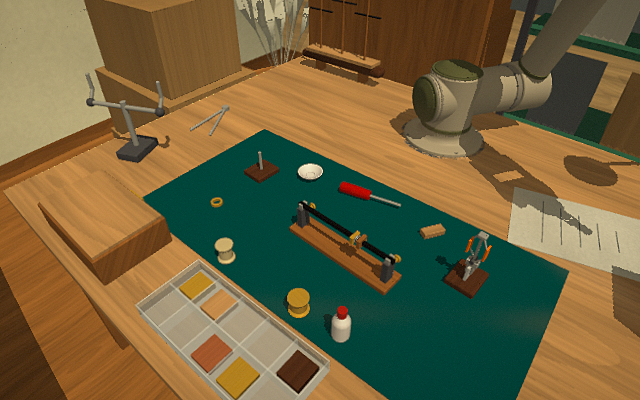

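View pics/top0.png

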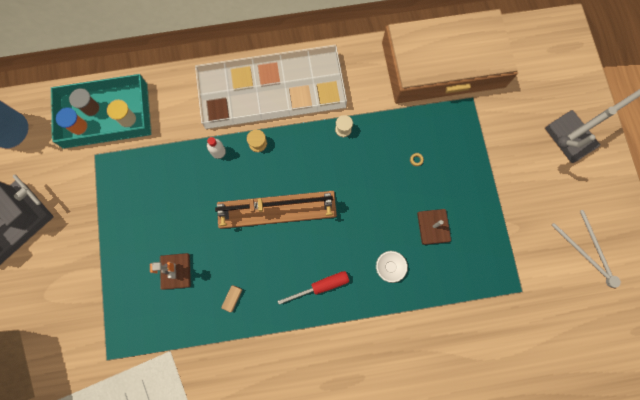

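View pics/wrist0.png

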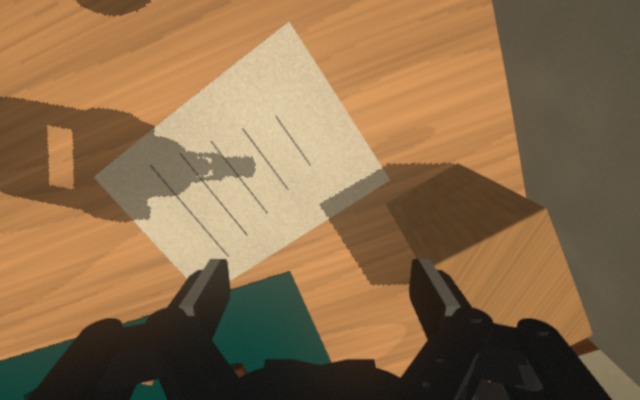

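The scene view shows the tweezers on their stand at about (478,250), the jig at about (345,245) and the band near (355,238). In the top view the tweezers are at (168,270) and the jig spans columns 216 to 338, with the band near (257,205). I'll enlarge these areas.

Run:
```python
from h import *
a=cv2.imread('pics/top0.png');b=cv2.imread('pics/scene0.png')
cv2.imwrite('pics/top0z.png',cv2.resize(a[180:300,140:350],(800,457),interpolation=cv2.INTER_CUBIC))
cv2.imwrite('pics/scene0z.png',cv2.resize(b[190:310,280:500],(800,436),interpolation=cv2.INTER_CUBIC))
```

```text
(no output)
```

View pics/top0z.png

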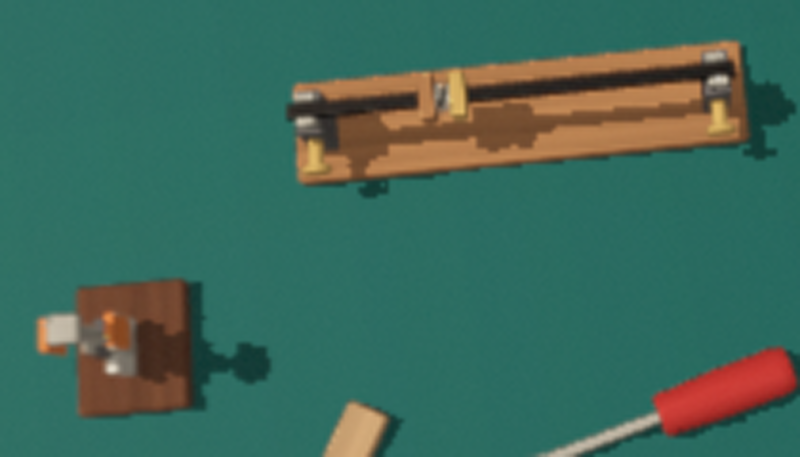

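View pics/scene0z.png

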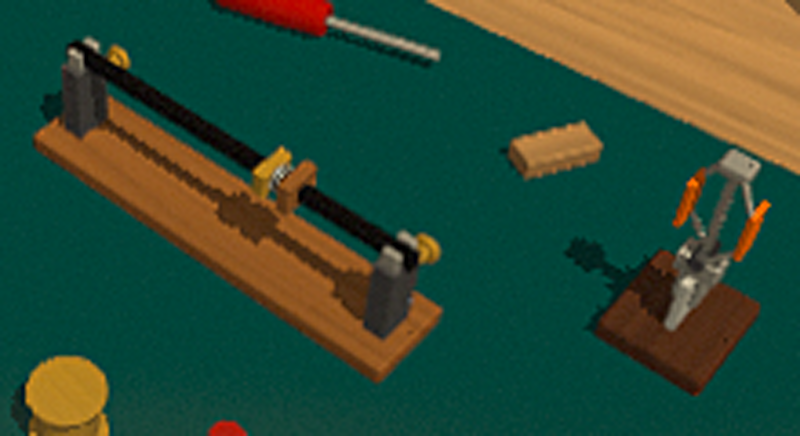

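Run:
```python
from h import *
np.set_printoptions(precision=4,suppress=True)
S=get_image('scene');T=get_image('top')
def tri(us,ut):
    A=[];b=[]
    for p,u in((S,us),(T,ut)):
        o,d=ray(p,u);d/=np.linalg.norm(d);P=np.eye(3)-np.outer(d,d);A.append(P);b.append(P@o)
    x=np.linalg.lstsq(np.vstack(A),np.hstack(b),rcond=None)[0]
    return x,[proj(p,x)[0]-u for p,u in((S,us),(T,ut))]
z=lambda u:(280+u[0]*.275,190+u[1]*.275)
t=lambda u:(140+u[0]*.2625,180+u[1]*.2625)
print(tri(z((752,231)),t((48,335))));print(tri(z((689,200)),t((117,330))));print('cap',tri(z((741,160)),t((62,328))))
for nm,a,b in(('-x end',(74,46),(735,68)),('+x end',(410,258),(288,112))): print(nm,tri(z(a),t(b)))
# spar z=.07 from top
for u in((740,67),(288,112),(460,92)): print(atz(T,t(u),.066))
print('stand corners');
for u in((78,288),(183,279),(190,407),(82,415)): print(atz(T,t(u),.014))
```

```text
(array([0.469 , 0.2898, 0.0938]), [array([0.0572, 0.0029]), array([ 0.0474, -0.0229])])
(array([0.4663, 0.2568, 0.0909]), [array([-0.1741, -0.0103]), array([-0.1456,  0.0756])])
cap (array([0.4666, 0.272 , 0.129 ]), [array([-0.4677, -0.0187]), array([-0.3948,  0.1926])])
-x end (array([ 0.5536, -0.0706,  0.0689]), [array([-0.5737, -0.1224]), array([-0.4433,  0.418 ])])
+x end (array([0.5681, 0.1627, 0.0701]), [array([0.4071, 0.0519]), array([ 0.3046, -0.2014])])
[ 0.555  -0.0745  0.066 ]
[0.5688 0.1641 0.066 ]
[0.5651 0.0733 0.066 ]
stand corners
[0.5017 0.2981 0.014 ]
[0.4976 0.2408 0.014 ]
[0.4286 0.244  0.014 ]
[0.4335 0.3019 0.014 ]
```

```bash
python3 -m crank '{"slide":[[-0.045,-0.017,0],[-0.09,-0.034,0],[-0.135,-0.052,0],[-0.18,-0.069,0],[-0.225,-0.086,0],[-0.27,-0.104,0],[-0.315,-0.121,0],[-0.346,-0.133,0]],"roll":[-0.04,-0.08,-0.12,-0.16,-0.2,-0.24,-0.28,-0.28],"grip":[0.0854,0.0854,0.0854,0.0854,0.0854,0.0854,0.0854,0.0854]}'
python3 - <<'E'
from h import *
np.set_printoptions(precision=4,suppress=True)
s=observe(); print(s['time_s'],s['position'],np.array(s['tool_rot']),s['q'],s['ft_force'])
p=get_image('wrist'); save(p,'wrist1.png'); print(p['xyz'])
for t in ['tweezers','stand','pads']:
    for r in silhouettes(t,p)[:2]: print(t,r['confidence'],r['box'])
E
```

```text
time_s: 1.5
position: [0.4697, 0.2714, 0.2313]
tool_rot: [[-0.998, 0.069, 0.0], [0.069, 0.998, -0.0], [-0.0, -0.0, -1.0]]
ft_force: [-0.1, -0.1, -0.6]
grip_width: 0.0857
1.5 [0.4697 0.2714 0.2313] [[-0.9976  0.0694  0.0004]
 [ 0.0694  0.9976 -0.0002]
 [-0.0004 -0.0001 -1.    ]] [ 17.52    21.0417  75.5466  -0.017   83.3907 -68.4969] [-0.1292 -0.0508 -0.6377]
[0.3885 0.276  0.3741]
tweezers 0.64 [322.8, 180.8, 44.0, 42.3]
stand 0.7 [321.9, 162.4, 53.3, 60.4]
pads 0.88 [320.9, 182.6, 40.5, 36.9]
```

View pics/wrist1.png

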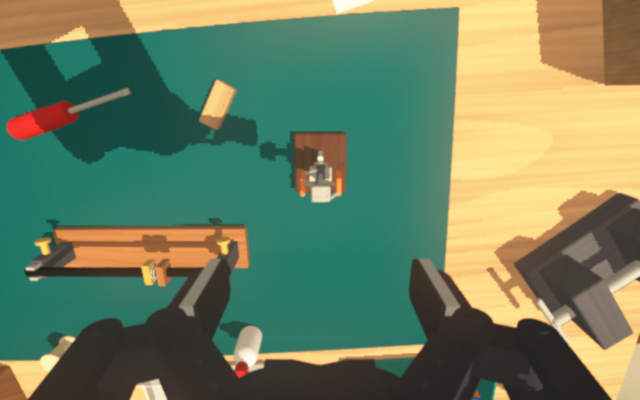

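Run:
```python
from h import *
a=cv2.imread('pics/wrist1.png')
cv2.imwrite('pics/wrist1z.png',cv2.resize(a[125:211,270:370],(700,602)[:2],interpolation=cv2.INTER_CUBIC)[:600])
```

```text
(no output)
```

View pics/wrist1z.png

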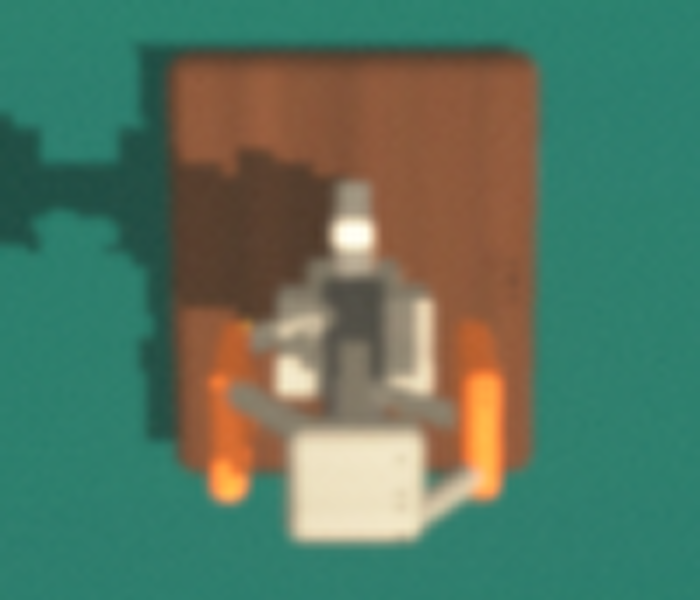

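Run:
```python
from h import *
np.set_printoptions(precision=4,suppress=True)
p=get_image('wrist'); z=lambda u:(270+u[0]/7,125+u[1]/7)
print('cap',atz(p,z((356,485)),.126))
for u in((292,432),(423,432),(415,540),(295,540)): print(atz(p,z(u),.126))
print('stand')
for u in((172,58),(537,58),(531,468),(180,468)): print(atz(p,z(u),.014))
print('padtops',atz(p,z((230,500)),.105),atz(p,z((485,497)),.105))
print('padbot',atz(p,z((238,330)),.075),atz(p,z((474,325)),.075))
print(proj(p,[[.4697,.2714,.2313],[.4697,.2714,.09]]))
```

```text
cap [0.4651 0.2736 0.126 ]
[0.4581 0.2666 0.126 ]
[0.4592 0.2818 0.126 ]
[0.4724 0.2801 0.126 ]
[0.4714 0.2659 0.126 ]
stand
[0.4267 0.247  0.014 ]
[0.4308 0.3055 0.014 ]
[0.4995 0.3015 0.014 ]
[0.4953 0.2419 0.014 ]
padtops [0.4726 0.257  0.105 ] [0.4745 0.2895 0.105 ]
padbot [0.4576 0.2579 0.075 ] [0.4592 0.2905 0.075 ]
[[318.0949 265.1947]
 [318.7393 187.5086]]
```

The tool is already square to the stand, within about 1°. The wrist view puts the cap at about (321,194) and the pads either side of column 321, so the tweezers are at about (0.466, 0.2735). I'll descend over them.

```bash
python3 -m crank '{"slide":[[0.004,0.002,0.02],[0.004,0.002,0.05],[0.004,0.002,0.08],[0.004,0.002,0.105],[0.004,0.002,0.13],[0.004,0.002,0.15],[0.004,0.002,0.162],[0.004,0.002,0.162]],"roll":[0,0,0,0,0,0,0,0],"grip":[0.0854,0.0854,0.0854,0.0854,0.0854,0.0854,0.06,0.06]}' 20
python3 - <<'E'
from h import *
p=get_image('wrist'); save(p,'wrist2.png');p=get_image('scene'); save(p,'scene2.png')
a=p['frame'][150:330,400:640,::-1];cv2.imwrite('pics/scene2z.png',cv2.resize(a,(800,600)))
E
```

```text
time_s: 2.55
position: [0.4626, 0.2764, 0.0684]
tool_rot: [[-0.998, 0.067, -0.002], [0.067, 0.998, -0.001], [0.002, -0.001, -1.0]]
ft_force: [0.6, 0.4, 0.3]
grip_width: 0.0606
```

View pics/wrist2.png

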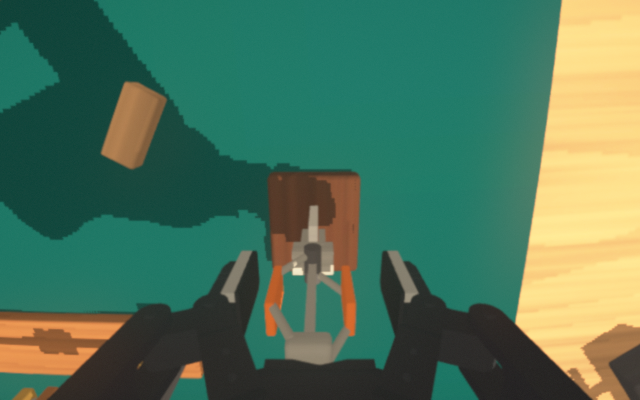

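View pics/scene2z.png

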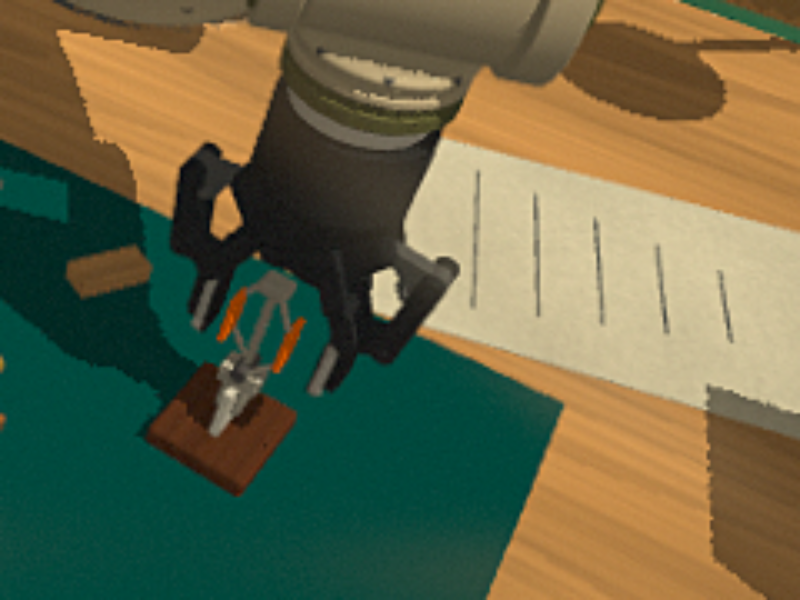

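Run:
```python
from h import *
np.set_printoptions(precision=1,suppress=True)
p=get_image('wrist'); f=p['frame'][:,:,::-1].copy()
f=cv2.resize(f[160:400,200:440],None,fx=2.5,fy=2.5,interpolation=cv2.INTER_CUBIC)
a=np.radians(-4);R=np.array([[np.cos(a),-np.sin(a),0],[np.sin(a),np.cos(a),0],[0,0,1]])
o=np.array([.466,.2735,.048])
def poly(pts,c):
    q=(proj(p,(R@np.array(pts,float).T).T*1e-3+o)-[200,160])*2.5
    cv2.polylines(f,[q.astype(int)],True,c,1)
for s in(18,-18): poly([[-8,s,27],[8,s,27],[8,s,57],[-8,s,57]],(255,0,0))
poly([[-8,-8,78],[8,-8,78],[8,8,78],[-8,8,78]],(255,0,255))
poly([[-7,-11,0],[7,-11,0],[7,11,0],[-7,11,0]],(0,255,255))
poly([[-15,-2.5,0],[15,-2.5,0],[15,2.5,0],[-15,2.5,0]],(0,255,0))
cv2.imwrite('pics/ov2.png',f)
```

```text
(no output)
```

View pics/ov2.png

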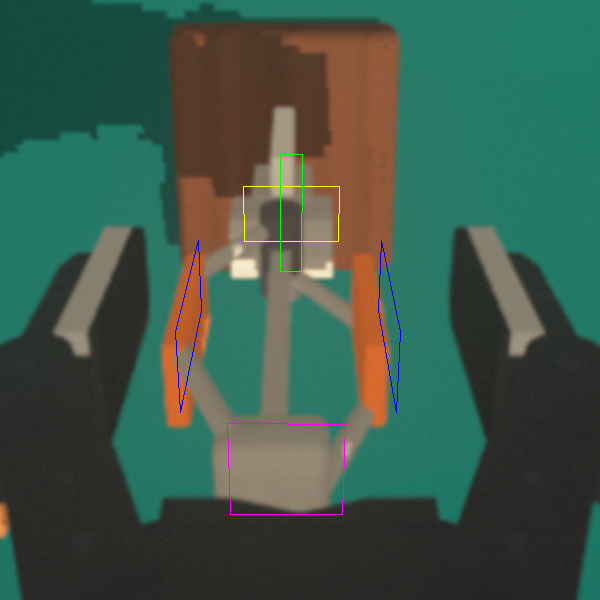

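The overlay from my estimate sits about 6 px to the right of the real pads at (165..387). The fingers' midline is about 4 mm to +y of the tweezers and about 3 mm short in x. I'll correct that, then squeeze.

```bash
python3 -m crank '{"slide":[[-0.0015,-0.002,0],[-0.003,-0.004,0],[-0.003,-0.004,0],[-0.003,-0.004,0],[-0.003,-0.004,0],[-0.003,-0.004,0],[-0.003,-0.004,0],[-0.003,-0.004,0]],"roll":[0,0,0,0,0,0,0,0],"grip":[0.06,0.06,0.042,0.04,0.04,0.04,0.04,0.04]}' 25
python3 - <<'E'
from h import *
p=get_image('wrist'); f=p['frame'][160:400,200:440,::-1]
cv2.imwrite('pics/w3.png',cv2.resize(f,(600,600),interpolation=cv2.INTER_CUBIC))
E
```

```text
time_s: 3.5
position: [0.4665, 0.2717, 0.0693]
tool_rot: [[-0.998, 0.069, -0.0], [0.069, 0.998, -0.0], [0.0, -0.0, -1.0]]
ft_force: [-0.0, 0.2, 0.1]
grip_width: 0.04
```

View pics/w3.png

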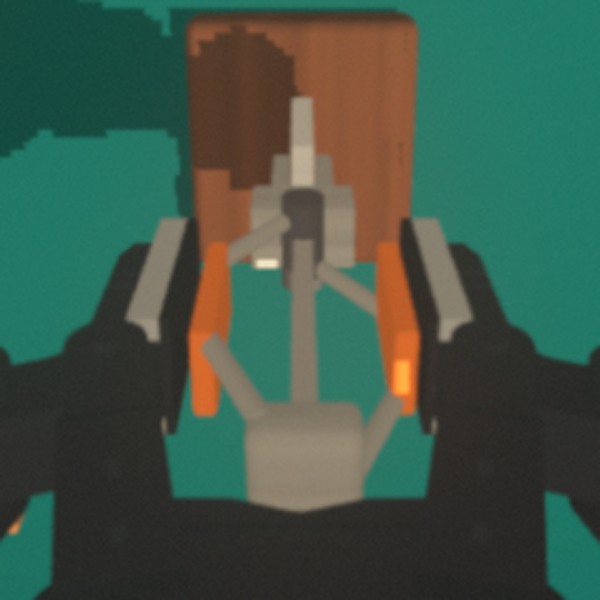

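The tool is centred, with the orange pads at columns 205 and 405 between the fingers at 185 and 425. Now squeezing.

```bash
python3 -m crank '{"slide":[[0,0,0],[0,0,0],[0,0,0],[0,0,0],[0,0,0],[0,0,0],[0,0,0],[0,0,0]],"roll":[0,0,0,0,0,0,0,0],"grip":[0.034,0.03,0.026,0.022,0.022,0.022,0.022,0.022]}' 25
python3 - <<'E'
from h import *
p=get_image('wrist'); f=p['frame'][160:400,200:440,::-1]
cv2.imwrite('pics/w4.png',cv2.resize(f,(600,600),interpolation=cv2.INTER_CUBIC))
E
```

```text
time_s: 4.35
position: [0.4668, 0.272, 0.0704]
tool_rot: [[-0.998, 0.069, 0.001], [0.069, 0.998, 0.001], [-0.001, 0.001, -1.0]]
ft_force: [-2.4, 1.4, 9.8]
grip_width: 0.0226
```

View pics/w4.png

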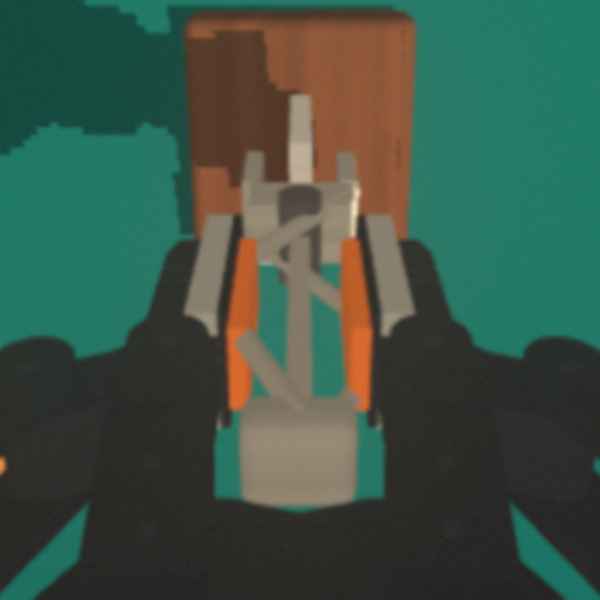

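```bash
python3 -m crank '{"slide":[[0,0,-0.005],[0,0,-0.012],[0,0,-0.02],[0,0,-0.03],[0,0,-0.045],[0,0,-0.06],[0,0,-0.07],[0,0,-0.07]],"roll":[0,0,0,0,0,0,0,0],"grip":[0.022,0.022,0.022,0.022,0.022,0.022,0.022,0.022]}' 25
python3 - <<'E'
from h import *
np.set_printoptions(precision=4,suppress=True)
p=get_image('wrist'); f=p['frame'][160:400,200:440,::-1]
cv2.imwrite('pics/w5.png',cv2.resize(f,(600,600),interpolation=cv2.INTER_CUBIC))
s=observe();print(s['ft_force'],s['wrist_torque'])
E
```

```text
time_s: 5.2
position: [0.4671, 0.2719, 0.1408]
tool_rot: [[-0.998, 0.069, 0.003], [0.069, 0.998, 0.001], [-0.003, 0.001, -1.0]]
ft_force: [0.0, 0.2, -0.9]
grip_width: 0.0222
[-0.6074  0.0051 -1.5109] [-0.0494  0.0103  0.0075]
```

View pics/w5.png

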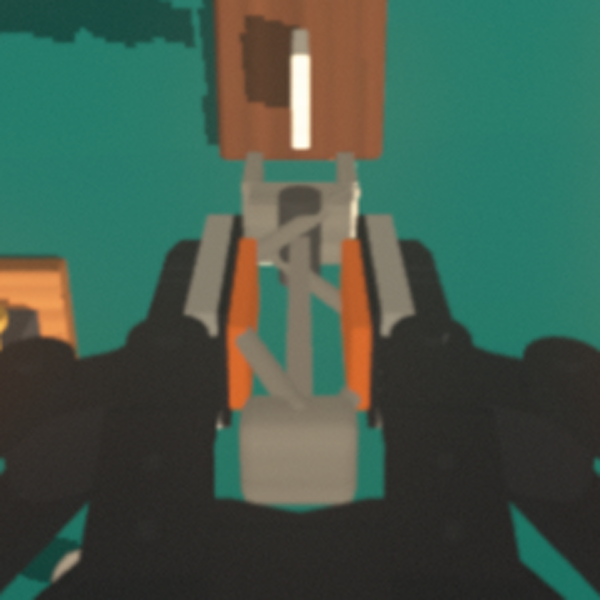

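The lift worked: the tweezers are clear of the fin and held wide open, 22 mm across the fingers. I'll carry them to the bare half of the spar and turn them 90°.

```bash
python3 -m crank '{"slide":[[-0.012,-0.028,0],[-0.026,-0.062,0],[-0.041,-0.097,0],[-0.056,-0.133,0],[-0.071,-0.168,0],[-0.086,-0.204,0],[-0.100,-0.238,0],[-0.110,-0.260,0]],"roll":[0.14,0.28,0.42,0.56,0.7,0.84,0.98,1.12],"grip":[0.022,0.022,0.022,0.022,0.022,0.022,0.022,0.022]}'
python3 -m crank '{"slide":[[0,0,0],[0,0,0],[0,0,0],[0,0,0],[0,0,0],[0,0,0],[0,0,0],[0,0,0]],"roll":[0.14,0.28,0.40,0.442,0.442,0.442,0.442,0.442],"grip":[0.022,0.022,0.022,0.022,0.022,0.022,0.022,0.022]}'
python3 - <<'E'
from h import *
np.set_printoptions(precision=4,suppress=True)
for n in('wrist','top','scene'):
    p=get_image(n);save(p,n+'6.png');print(p['xyz'])
s=observe();print(s['time_s'],s['position'],s['q'],s['ft_force'],s['wrist_torque'])
E
```

```text
time_s: 6.05
position: [0.5586, 0.0024, 0.1384]
tool_rot: [[-0.366, 0.931, -0.001], [0.931, 0.366, -0.0], [0.0, -0.001, -1.0]]
ft_force: [-0.1, 0.5, 0.2]
grip_width: 0.0224
time_s: 6.85
position: [0.5583, 0.0048, 0.1392]
tool_rot: [[0.059, 0.998, -0.0], [0.998, -0.059, 0.0], [0.0, -0.0, -1.0]]
ft_force: [-0.7, 0.7, -0.9]
grip_width: 0.0224
[0.563  0.0847 0.2821]
[ 0.3603 -0.0009  0.9676]
[1.0095 0.3474 0.6037]
7.0 [0.5584 0.0048 0.1393] [-11.6579  27.3613  81.3896  -0.0005  71.2495  -8.2365] [-0.1213  0.7641 -1.1249] [0.007  0.063  0.0026]
```

View pics/wrist6.png

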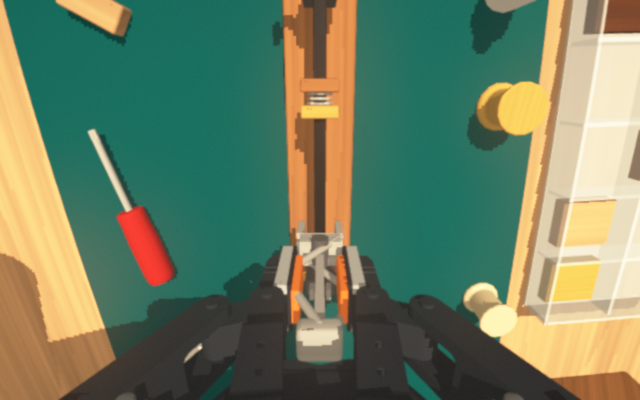

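View pics/scene6.png

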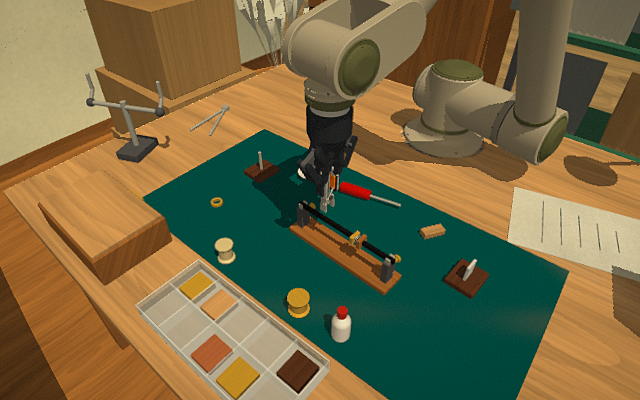

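The wrist view shows the black spar as a vertical strip at columns 313–327. The band is at about (319,112), with the jaws straddling the spar's line at about (320,240). Next I'll measure the spar line and the band.

Run:
```python
from h import *
np.set_printoptions(precision=4,suppress=True)
p=get_image('wrist');f=p['frame'].astype(int)
L=[];Rr=[];C=[]
for r in range(122,226,4):
    row=f[r,300:342].sum(1); m=np.where(row<130)[0]
    if len(m)<5: print(r,row.min());continue
    a=atz(p,(300+m[0]-.0,r),.07);b=atz(p,(300+m[-1]+1.,r),.07)
    C.append((a+b)/2); 
    if r%12==2: print(r,300+m[0],300+m[-1],np.linalg.norm(a-b))
C=np.array(C); k=np.polyfit(C[:,1],C[:,0],1); print('x=',k, 'angle',np.degrees(np.arctan2(1,k[0])))
s=observe();R=np.array(s['tool_rot']);T=np.array(s['position']);print(T,'tool x angle',np.degrees(np.arctan2(R[1,0],R[0,0])))
print('spar x at tcp y',np.polyval(k,T[1]))
for rr,z in((106,.074),(118,.074)): print('band',atz(p,(319.5,rr),z))
z=cv2.resize(p['frame'][60:360,220:420,::-1],None,fx=2,fy=2,interpolation=cv2.INTER_CUBIC);cv2.imwrite('pics/w7.png',z)
```

```text
122 183
126 199
130 196
134 197
138 191
142 192
146 190
150 190
154 191
158 185
162 186
166 185
170 182
174 183
178 179
182 179
186 178
190 177
194 175
198 174
202 175
206 173
210 172
214 172
218 170
222 170Traceback (most recent call last):
  File "<stdin>", line 11, in <module>
IndexError: too many indices for array: array is 1-dimensional, but 2 were indexed
```

Run:
```python
from h import *
np.set_printoptions(precision=4,suppress=True)
p=get_image('wrist');f=p['frame'].astype(int)
print(f[160,300:342].tolist())
C=[];W=[]
for r in range(124,226,4):
    row=f[r,300:342,0]; m=np.where(row<105)[0]
    a=atz(p,(300+m[0]-.5,r),.07);b=atz(p,(300+m[-1]+.5,r),.07)
    C.append((a+b)/2); W.append(np.linalg.norm(a-b))
    if r%12==4: print(r,300+m[0],300+m[-1],np.linalg.norm(a-b))
C=np.array(C); k=np.polyfit(C[:,1],C[:,0],1); print('x=',k, 'angle',np.degrees(np.arctan2(1,k[0])))
s=observe();R=np.array(s['tool_rot']);T=np.array(s['position']);print(T,'tool x angle',np.degrees(np.arctan2(R[1,0],R[0,0])))
print('spar x at tcp y',np.polyval(k,T[1]))
for rr,z in((106,.074),(118,.074)): print('band',atz(p,(319.5,rr),z))
z=cv2.resize(p['frame'][60:360,220:420,::-1],None,fx=2,fy=2,interpolation=cv2.INTER_CUBIC);cv2.imwrite('pics/w7.png',z)
```

```text
[[236, 152, 84], [236, 152, 85], [233, 151, 83], [218, 135, 75], [164, 103, 59], [138, 89, 51], [137, 88, 52], [137, 87, 52], [140, 90, 53], [143, 91, 53], [143, 90, 52], [146, 93, 54], [145, 92, 54], [131, 87, 53], [99, 70, 48], [82, 63, 48], [80, 62, 48], [77, 59, 45], [79, 61, 47], [80, 62, 48], [79, 62, 49], [80, 63, 50], [80, 62, 48], [81, 63, 48], [101, 70, 49], [167, 104, 61], [226, 143, 79], [236, 153, 83], [236, 153, 83], [235, 153, 83], [234, 152, 82], [234, 150, 82], [233, 151, 84], [232, 148, 82], [232, 149, 83], [232, 149, 83], [232, 149, 83], [233, 148, 84], [233, 149, 82], [232, 149, 84], [228, 146, 82], [225, 142, 80]]
124 314 324 0.007223336786282375
136 314 324 0.00730456363710037
148 314 324 0.007388479885047234
160 314 324 0.007475202567539305
172 314 324 0.007564857232218208
184 314 324 0.0076575786230202655
196 314 324 0.007753511445503591
208 314 324 0.007852811221116297
220 315 324 0.007232379940716297
x= [0.0603 0.5577] angle 86.55121757676295
[0.5584 0.0048 0.1393] tool x angle 86.57298888226659
spar x at tcp y 0.5580057780651942
band [0.5627 0.0771 0.074 ]
band [0.5622 0.0697 0.074 ]
```

View pics/w7.png

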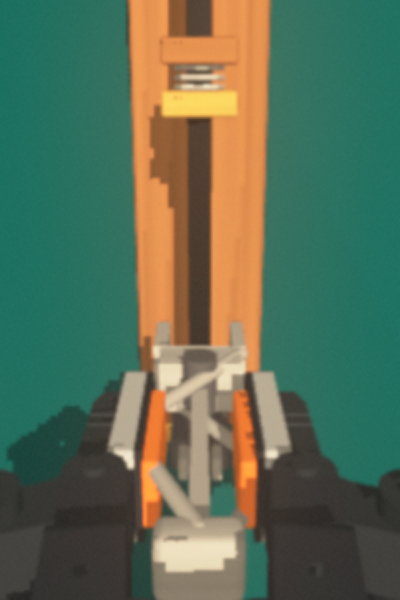

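Alignment is within 0.02° and 0.4 mm laterally. The free band's middle is at y≈0.0734, about 28 mm along the spar. Now lowering astride the spar.

```bash
python3 -m crank '{"slide":[[0,0,0.008],[0,0,0.016],[0,0,0.024],[0,0,0.031],[0,0,0.036],[0,0,0.040],[0,0,0.041],[0,0,0.041]],"roll":[0,0,0,0,0,0,0,0],"grip":[0.022,0.022,0.022,0.022,0.022,0.022,0.022,0.022]}'
python3 - <<'E'
from h import *
np.set_printoptions(precision=4,suppress=True)
p=get_image('scene');z=cv2.resize(p['frame'][140:300,270:430,::-1],(600,600),interpolation=cv2.INTER_CUBIC);cv2.imwrite('pics/s8.png',z)
p=get_image('wrist');z=cv2.resize(p['frame'][60:360,220:420,::-1],None,fx=2,fy=2,interpolation=cv2.INTER_CUBIC);cv2.imwrite('pics/w8.png',z)
s=observe();print(s['time_s'],s['position'],s['ft_force'],s['wrist_torque'])
E
```

```text
time_s: 7.9
position: [0.5584, 0.0047, 0.0983]
tool_rot: [[0.06, 0.998, -0.0], [0.998, -0.06, -0.0], [-0.0, -0.0, -1.0]]
ft_force: [0.3, -0.0, -1.1]
grip_width: 0.0224
8.0 [0.5586 0.0047 0.0986] [ 1.5377 -0.2512 -0.2817] [-0.0026 -0.0004  0.04  ]
```

View pics/s8.png

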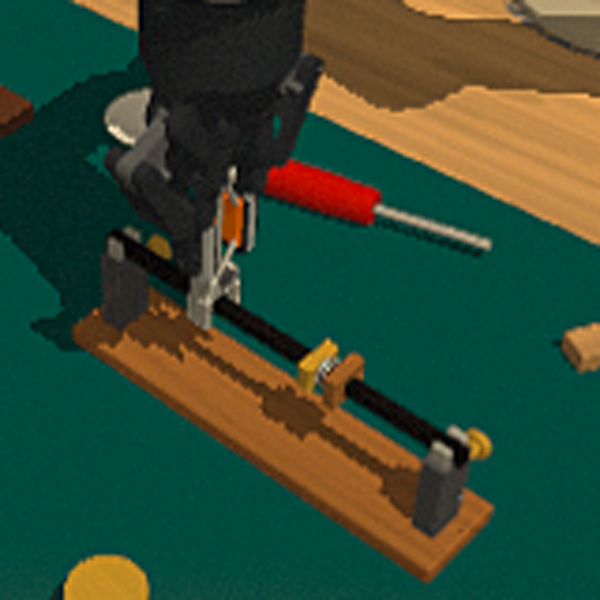

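View pics/w8.png

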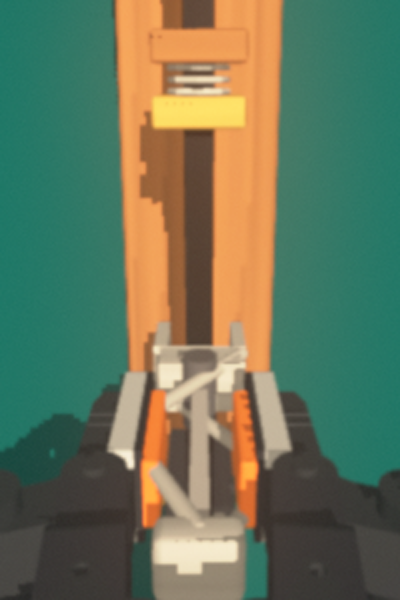

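The tweezers are astride the bare half, and nothing is touching. I'll lower gently to feel the spar.

```bash
python3 -m crank '{"slide":[[0,0,0.001],[0,0,0.002],[0,0,0.003],[0,0,0.004],[0,0,0.005],[0,0,0.0055],[0,0,0.0055],[0,0,0.0055]],"roll":[0,0,0,0,0,0,0,0],"grip":[0.022,0.022,0.022,0.022,0.022,0.022,0.022,0.022]}'
python3 -m crank '{"slide":[[0,0,0.0003],[0,0,0.0006],[0,0,0.001],[0,0,0.001],[0,0,0.001],[0,0,0.001],[0,0,0.001],[0,0,0.001]],"roll":[0,0,0,0,0,0,0,0],"grip":[0.022,0.022,0.022,0.022,0.022,0.022,0.022,0.022]}'
```

```text
time_s: 8.8
position: [0.5584, 0.0047, 0.0929]
tool_rot: [[0.06, 0.998, 0.0], [0.998, -0.06, -0.0], [-0.0, 0.0, -1.0]]
ft_force: [-0.2, -0.5, 0.4]
grip_width: 0.0221
time_s: 9.6
position: [0.5585, 0.0047, 0.0925]
tool_rot: [[0.06, 0.998, 0.001], [0.998, -0.06, -0.0], [-0.0, 0.001, -1.0]]
ft_force: [-1.5, 0.3, 5.1]
grip_width: 0.0225
```

Contact felt at TCP z≈0.0928. I'll raise about 1 mm clear and slide 48 mm towards the band, stopping short.

```bash
python3 -m crank '{"slide":[[0,0,-0.002],[0.008,0,-0.002],[0.018,0,-0.002],[0.028,0,-0.002],[0.038,0,-0.002],[0.045,0,-0.002],[0.048,0,-0.002],[0.048,0,-0.002]],"roll":[0,0,0,0,0,0,0,0],"grip":[0.022,0.022,0.022,0.022,0.022,0.022,0.022,0.022]}'
python3 - <<'E'
from h import *
np.set_printoptions(precision=4,suppress=True)
p=get_image('wrist');z=cv2.resize(p['frame'][180:300,240:400,::-1],None,fx=5,fy=5,interpolation=cv2.INTER_CUBIC);cv2.imwrite('pics/w9.png',z)
F=[]
for i in range(6):
    s=observe();F.append(s['ft_force']);get_image('wrist')
F=np.array(F)
print(s['time_s'],s['position'],F.mean(0),F.std(0))
E
```

```text
time_s: 10.4
position: [0.5613, 0.0531, 0.0938]
tool_rot: [[0.059, 0.998, -0.0], [0.998, -0.059, -0.0], [-0.0, -0.0, -1.0]]
ft_force: [0.2, -0.5, -0.6]
grip_width: 0.0223
10.7 [0.5613 0.0524 0.0938] [-0.0232  0.1428 -0.3958] [0.343  0.3418 0.3575]
```

View pics/w9.png

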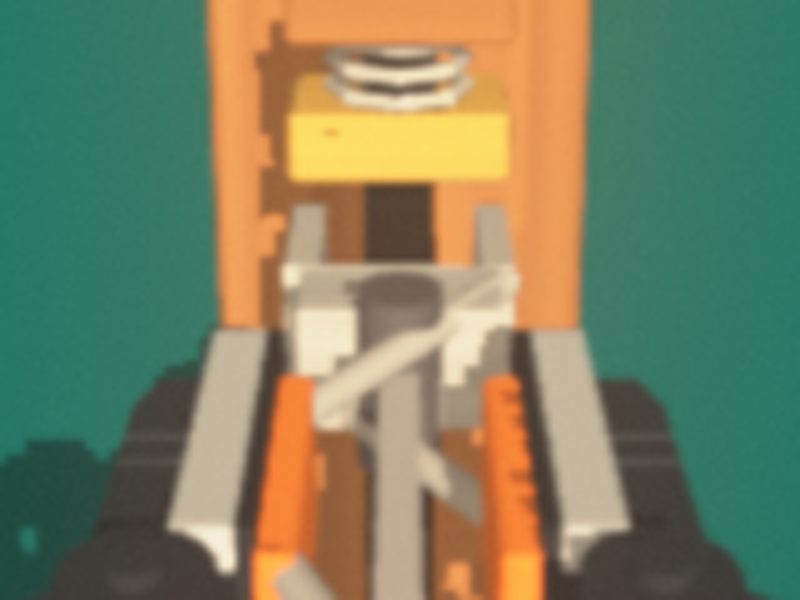

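The gap to the band is still clear, with the band's front edge at row 182 of the crop and the tweezers' body at 265. I'll estimate it and advance.

```bash
python3 - <<'E'
from h import *
np.set_printoptions(precision=4,suppress=True)
p=get_image('wrist')
print(atz(p,(319.5,180+182/5),.074),atz(p,(319.5,180+110/5),.074))
y=.0524+.007
q=proj(p,[[.562,y,.070],[.562,y,.052],[.562,y,.08],[.562,y,.085]]); print((q-[240,180])*5)
E
python3 -m crank '{"slide":[[0.001,0,0],[0.002,0,0],[0.003,0,0],[0.004,0,0],[0.005,0,0],[0.006,0,0],[0.006,0,0],[0.006,0,0]],"roll":[0,0,0,0,0,0,0,0],"grip":[0.022,0.022,0.022,0.022,0.022,0.022,0.022,0.022]}'
cat > m.py <<'E'
from h import *
import sys
np.set_printoptions(precision=4,suppress=True)
F=[]
for i in range(8):
    p=get_image('wrist');s=observe();F.append(s['ft_force'])
z=cv2.resize(p['frame'][180:300,240:400,::-1],None,fx=5,fy=5,interpolation=cv2.INTER_CUBIC);cv2.imwrite('pics/'+sys.argv[1],z)
F=np.array(F)
print(s['time_s'],s['position'],F.mean(0),s['grip_width'])
# band brightness profile along columns near centre
r=p['frame'][180:235,300:304].astype(int).mean(1); print((r[:,0]-r[:,2]).astype(int).tolist())
E
python3 m.py w10.png
```

```text
[0.5622 0.0678 0.074 ] [0.5627 0.0762 0.074 ]
[[400.3867 237.0015]
 [400.0778 179.1947]
 [400.5845 274.0596]
 [400.6917 294.1576]]
time_s: 11.6
position: [0.5617, 0.0587, 0.0938]
tool_rot: [[0.06, 0.998, -0.0], [0.998, -0.06, -0.0], [-0.0, -0.0, -1.0]]
ft_force: [-0.8, -0.7, -1.1]
grip_width: 0.0222
12.0 [0.5617 0.0586 0.0938] [-0.1546  0.1071 -0.4075] 0.022347652019237184
[116, 116, 117, 116, 127, 147, 150, 149, 147, 150, 150, 150, 151, 150, 151, 152, 152, 151, 141, 111, 98, 96, 97, 104, 122, 135, 138, 142, 143, 143, 144, 147, 155, 153, 152, 151, 151, 151, 150, 149, 149, 151, 151, 150, 148, 118, 63, 47, 47, 47, 47, 46, 49, 52, 49]
```

View pics/w10.png

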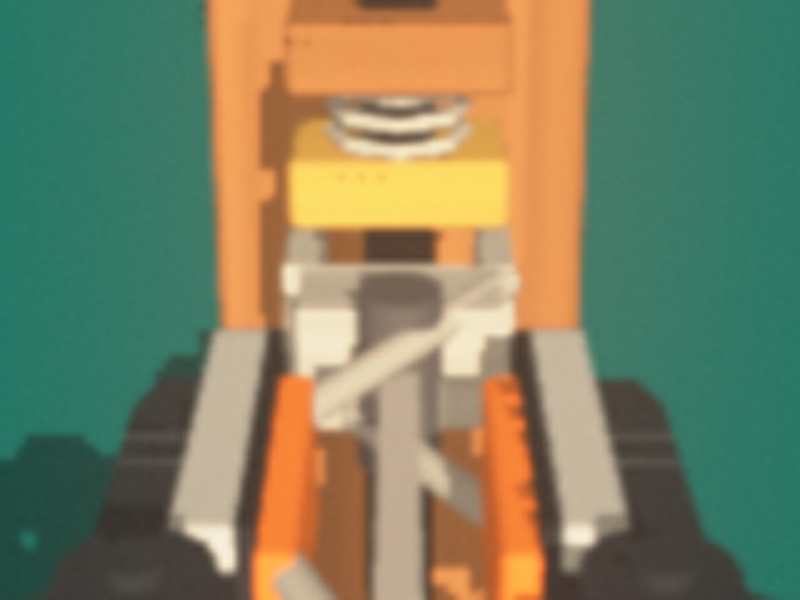

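```bash
python3 -m crank '{"slide":[[0.0005,0,0],[0.001,0,0],[0.0015,0,0],[0.002,0,0],[0.002,0,0],[0.002,0,0],[0.002,0,0],[0.002,0,0]],"roll":[0,0,0,0,0,0,0,0],"grip":[0.022,0.022,0.022,0.022,0.022,0.022,0.022,0.022]}'; python3 m.py w11.png
python3 -m crank '{"slide":[[0.0003,0,0],[0.0006,0,0],[0.0009,0,0],[0.001,0,0],[0.001,0,0],[0.001,0,0],[0.001,0,0],[0.001,0,0]],"roll":[0,0,0,0,0,0,0,0],"grip":[0.022,0.022,0.022,0.022,0.022,0.022,0.022,0.022]}'; python3 m.py w12.png
```

```text
time_s: 12.8
position: [0.5618, 0.0606, 0.0938]
tool_rot: [[0.06, 0.998, -0.0], [0.998, -0.06, -0.0], [-0.0, -0.0, -1.0]]
ft_force: [0.0, 0.1, -0.3]
grip_width: 0.0222
13.2 [0.5618 0.0606 0.0938] [ 0.22    0.1921 -0.4822] 0.02232234812353719
[120, 118, 116, 115, 115, 117, 119, 119, 133, 148, 150, 150, 151, 151, 149, 150, 150, 150, 149, 152, 152, 151, 131, 105, 97, 98, 98, 109, 131, 138, 140, 143, 144, 143, 144, 150, 153, 151, 152, 151, 151, 149, 149, 149, 150, 150, 150, 150, 138, 83, 51, 47, 49, 51, 50]
time_s: 14.0
position: [0.5618, 0.0616, 0.0938]
tool_rot: [[0.06, 0.998, 0.0], [0.998, -0.06, -0.0], [-0.0, 0.0, -1.0]]
ft_force: [-0.6, 0.5, -0.2]
grip_width: 0.0224
14.4 [0.5618 0.0617 0.0938] [-0.1761  0.2125 -0.4295] 0.022497254230392217
[128, 125, 119, 116, 116, 115, 115, 117, 117, 121, 138, 148, 149, 150, 150, 150, 150, 150, 150, 151, 150, 151, 152, 146, 120, 100, 96, 98, 106, 127, 136, 138, 140, 142, 142, 142, 144, 151, 154, 151, 151, 152, 151, 150, 149, 150, 151, 151, 150, 149, 124, 68, 50, 51, 49]
```

View pics/w12.png

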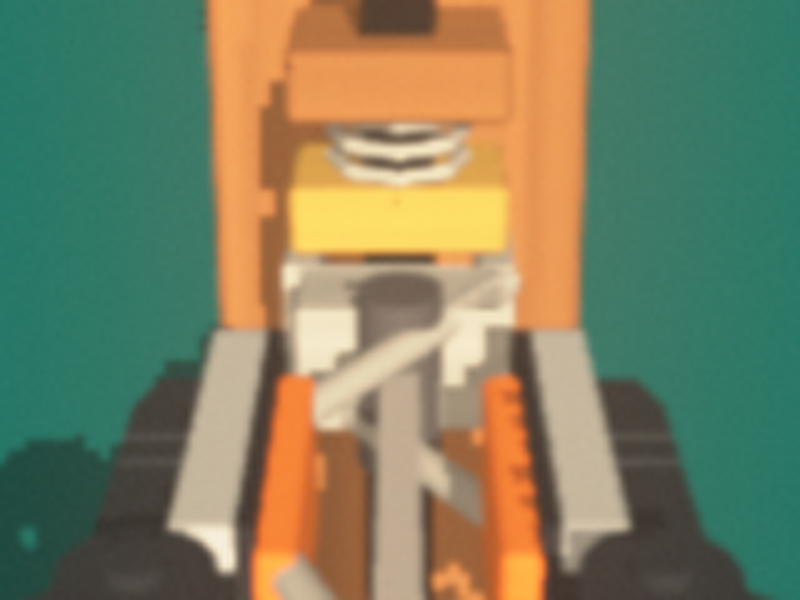

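The gap is nearly gone, with the band's edge at row 252 against the body at 262, and there's no force yet. I'll continue in 1 mm steps.

```bash
python3 -m crank '{"slide":[[0.0003,0,0],[0.0006,0,0],[0.0009,0,0],[0.001,0,0],[0.001,0,0],[0.001,0,0],[0.001,0,0],[0.001,0,0]],"roll":[0,0,0,0,0,0,0,0],"grip":[0.022,0.022,0.022,0.022,0.022,0.022,0.022,0.022]}'; python3 m.py w13.png
```

```text
time_s: 15.2
position: [0.5619, 0.0626, 0.0938]
tool_rot: [[0.06, 0.998, -0.0], [0.998, -0.06, -0.0], [-0.0, -0.0, -1.0]]
ft_force: [-0.1, 0.2, -0.2]
grip_width: 0.0222
15.6 [0.5619 0.0626 0.0938] [ 0.0066  0.1315 -0.4846] 0.022664236565885027
[128, 128, 127, 123, 118, 115, 116, 115, 115, 116, 117, 121, 143, 148, 149, 146, 149, 149, 149, 150, 150, 150, 150, 151, 151, 142, 113, 97, 95, 97, 108, 130, 137, 139, 140, 142, 142, 142, 147, 154, 152, 151, 151, 151, 150, 150, 149, 150, 151, 151, 151, 143, 97, 59, 49]
```

View pics/w13.png

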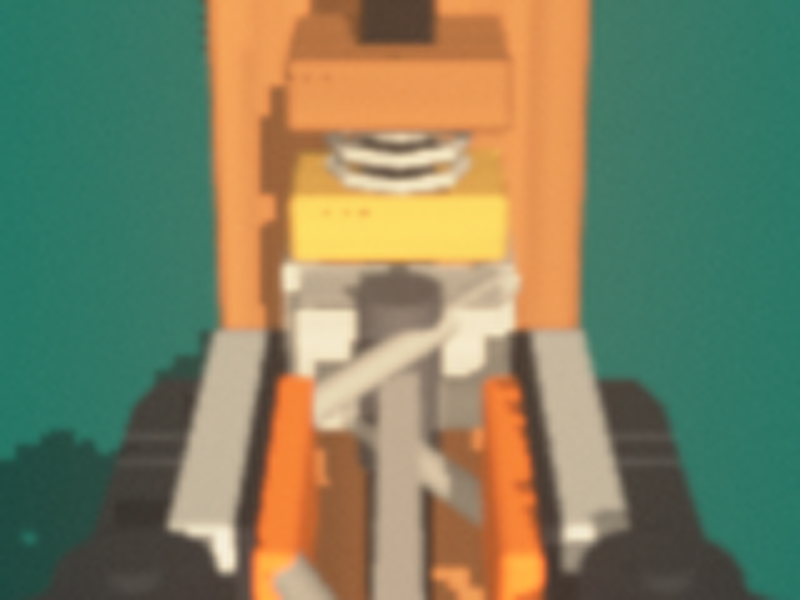

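```bash
python3 -m crank '{"slide":[[0.0003,0,0],[0.0006,0,0],[0.0009,0,0],[0.001,0,0],[0.001,0,0],[0.001,0,0],[0.001,0,0],[0.001,0,0]],"roll":[0,0,0,0,0,0,0,0],"grip":[0.022,0.022,0.022,0.022,0.022,0.022,0.022,0.022]}'; python3 m.py w14.png
```

```text
time_s: 16.4
position: [0.5619, 0.0636, 0.0938]
tool_rot: [[0.06, 0.998, -0.0], [0.998, -0.06, -0.0], [-0.0, -0.0, -1.0]]
ft_force: [-0.6, -0.0, -0.3]
grip_width: 0.0223
16.8 [0.5619 0.0636 0.0938] [ 0.2914 -0.2615 -0.2286] 0.022772051168094113
[128, 128, 128, 128, 126, 121, 117, 117, 116, 116, 117, 118, 116, 123, 144, 149, 148, 144, 148, 150, 149, 150, 150, 151, 152, 152, 151, 140, 111, 98, 97, 98, 109, 129, 138, 141, 143, 143, 143, 143, 150, 154, 152, 152, 151, 151, 150, 149, 150, 150, 151, 150, 151, 135, 80]
```

View pics/w14.png

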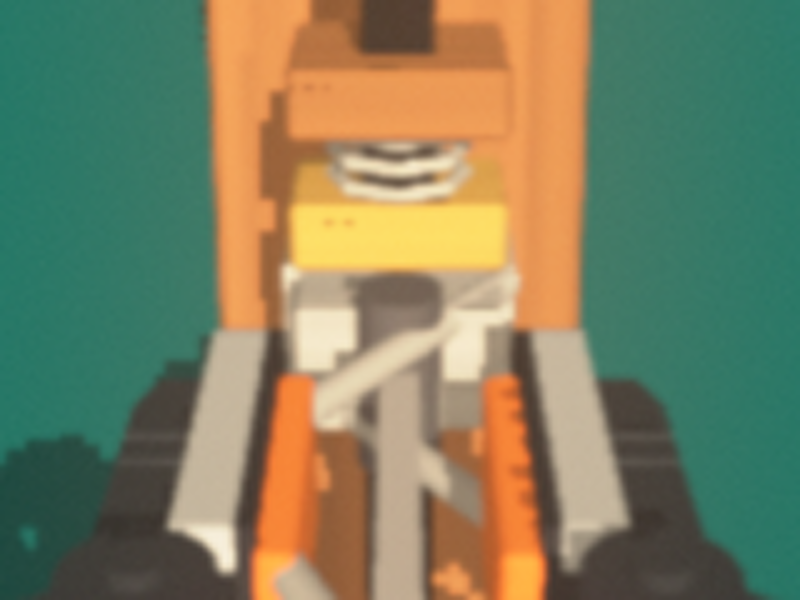

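Force_y has changed by about −0.4 N, so contact seems to be just starting. One more millimetre.

```bash
python3 -m crank '{"slide":[[0.0003,0,0],[0.0006,0,0],[0.0009,0,0],[0.001,0,0],[0.001,0,0],[0.001,0,0],[0.001,0,0],[0.001,0,0]],"roll":[0,0,0,0,0,0,0,0],"grip":[0.022,0.022,0.022,0.022,0.022,0.022,0.022,0.022]}'; sed -i 's/180:235,300/180:245,300/' m.py; python3 m.py w15.png
```

```text
time_s: 17.6
position: [0.562, 0.0646, 0.0938]
tool_rot: [[0.06, 0.998, -0.0], [0.998, -0.06, -0.0], [-0.0, -0.0, -1.0]]
ft_force: [0.1, -0.4, -0.4]
grip_width: 0.0224
18.0 [0.562  0.0646 0.0938] [ 0.0135 -0.8142 -0.7309] 0.022758542543387585
[127, 127, 127, 128, 127, 128, 126, 121, 117, 117, 115, 114, 117, 119, 117, 125, 147, 150, 148, 143, 147, 148, 149, 149, 150, 151, 152, 152, 149, 130, 105, 98, 100, 109, 130, 139, 141, 143, 143, 143, 147, 154, 153, 152, 152, 151, 151, 149, 149, 150, 151, 151, 150, 142, 99, 58, 48, 46, 46, 47, 46, 46, 50, 45, 45]
```

View pics/w15.png

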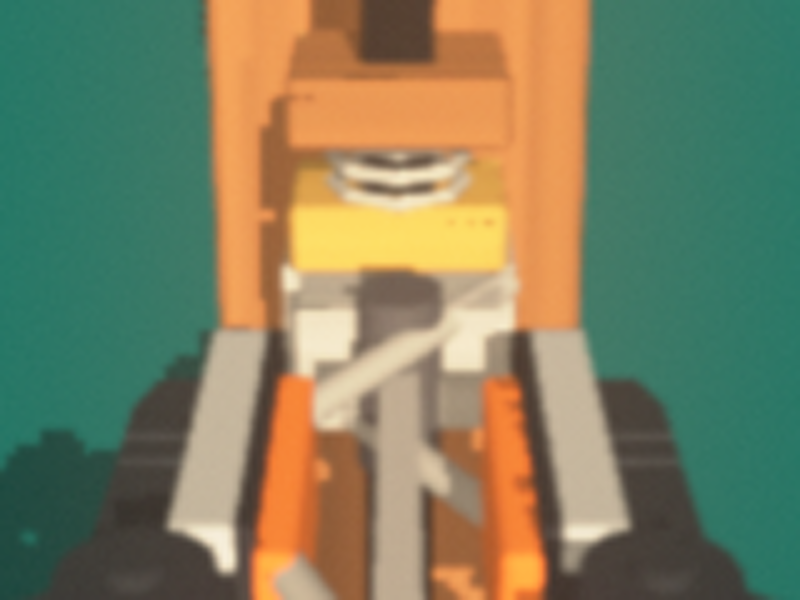

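The spring is now giving: the band stays at row 270 while the cheek moved to 148. Visually and by force that's about 1 mm. I'll push 0.8 mm more and lower onto the spar.

```bash
python3 -m crank '{"slide":[[0.0004,0,0],[0.0008,0,0],[0.0008,0,0],[0.0008,0,0],[0.0008,0,0.0005],[0.0008,0,0.001],[0.0008,0,0.0014],[0.0008,0,0.0014]],"roll":[0,0,0,0,0,0,0,0],"grip":[0.022,0.022,0.022,0.022,0.022,0.022,0.022,0.022]}'; python3 m.py w16.png
```

```text
time_s: 18.8
position: [0.5621, 0.0654, 0.0925]
tool_rot: [[0.06, 0.998, 0.0], [0.998, -0.06, -0.0], [-0.0, 0.0, -1.0]]
ft_force: [-0.4, -1.5, 0.8]
grip_width: 0.0226
19.2 [0.5621 0.0654 0.0925] [-0.24   -1.9992  1.493 ] 0.022376199487457334
[127, 128, 127, 127, 127, 127, 128, 128, 126, 120, 118, 117, 116, 115, 117, 118, 117, 123, 144, 149, 149, 144, 148, 149, 150, 150, 151, 151, 152, 152, 151, 140, 112, 101, 100, 108, 132, 142, 143, 143, 144, 147, 153, 153, 151, 151, 151, 150, 149, 149, 149, 151, 151, 149, 147, 113, 62, 48, 48, 48, 48, 50, 48, 44, 44]
```

View pics/w16.png

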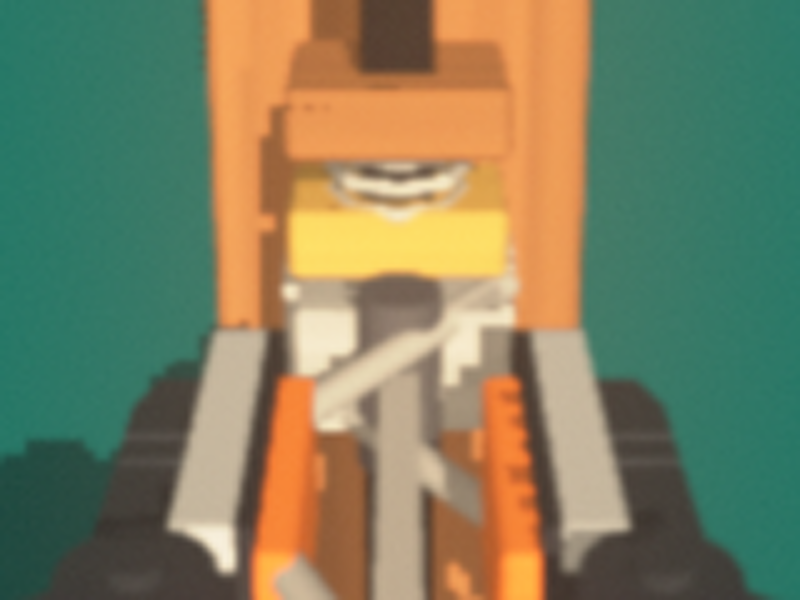

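Force is about 2.1 N on the band, which is roughly 1.7 mm visually, and about 2 N seating on the spar. Now I'll let go gently, following the fingers' swing with a slight lowering.

```bash
python3 -m crank '{"slide":[[0,0,0.0003],[0,0,0.0006],[0,0,0.0009],[0,0,0.0011],[0,0,0.0012],[0,0,0.0012],[0,0,0.0012],[0,0,0.0012]],"roll":[0,0,0,0,0,0,0,0],"grip":[0.026,0.029,0.032,0.034,0.036,0.038,0.040,0.042]}'; python3 m.py w17.png
```

```text
time_s: 20.0
position: [0.562, 0.0655, 0.0912]
tool_rot: [[0.06, 0.998, -0.0], [0.998, -0.06, 0.0], [0.0, -0.0, -1.0]]
ft_force: [0.9, -0.4, 0.3]
grip_width: 0.0418
20.4 [0.562  0.0654 0.0912] [ 0.2276  0.0474 -0.052 ] 0.04189160043006727
[128, 128, 127, 128, 128, 128, 128, 128, 128, 123, 119, 118, 117, 116, 115, 118, 119, 117, 126, 146, 150, 149, 145, 147, 149, 150, 150, 150, 151, 152, 152, 151, 140, 111, 102, 101, 110, 133, 142, 143, 143, 144, 147, 153, 152, 151, 151, 150, 150, 149, 148, 149, 151, 150, 149, 146, 115, 64, 49, 48, 49, 49, 50, 52, 46]
```

View pics/w17.png

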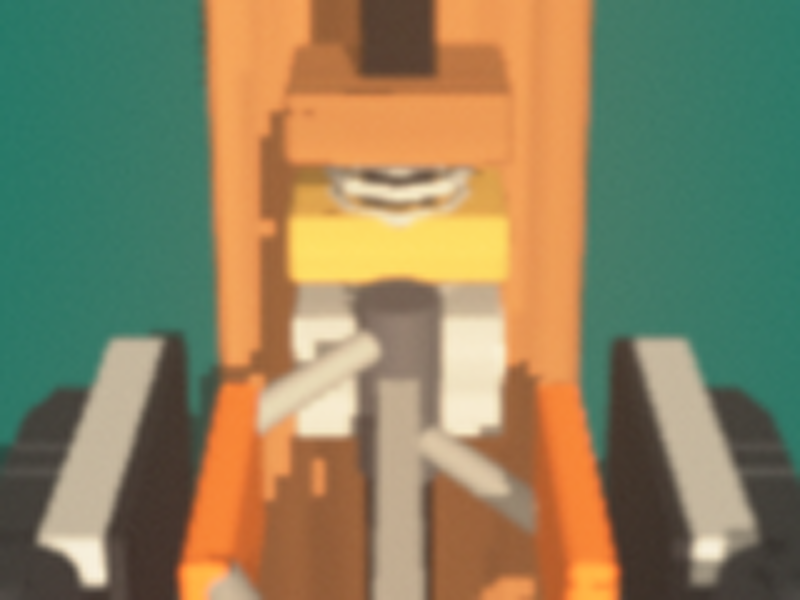

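It's released and clamped. The fingers are clear of the pads on both sides, and the spacing from cheek to band is unchanged at 23.8 px (23.7 before). Now opening further and withdrawing straight up.

```bash
python3 -m crank '{"slide":[[0,0,0],[0,0,0],[0,0,-0.01],[0,0,-0.03],[0,0,-0.055],[0,0,-0.08],[0,0,-0.105],[0,0,-0.12]],"roll":[0,0,0,0,0,0,0,0],"grip":[0.05,0.056,0.06,0.06,0.06,0.06,0.06,0.06]}'
python3 - <<'E'
from h import *
p=get_image('scene');z=cv2.resize(p['frame'][170:300,280:430,::-1],(690,598),interpolation=cv2.INTER_CUBIC);cv2.imwrite('pics/s18.png',z);save(p,'s18full.png')
p=get_image('wrist');save(p,'w18.png')
p=get_image('top');z=cv2.resize(p['frame'][170:240,200:350,::-1],(750,350),interpolation=cv2.INTER_CUBIC);cv2.imwrite('pics/t18.png',z)
E
```

```text
time_s: 21.2
position: [0.5624, 0.0655, 0.2141]
tool_rot: [[0.06, 0.998, 0.003], [0.998, -0.06, -0.0], [-0.0, 0.003, -1.0]]
ft_force: [-0.2, 0.3, -0.0]
grip_width: 0.0598
```

View pics/s18.png

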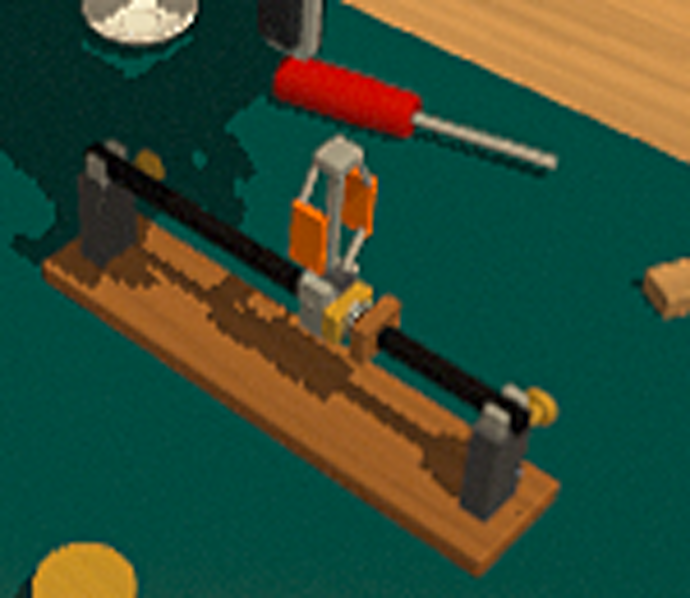

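View pics/w18.png

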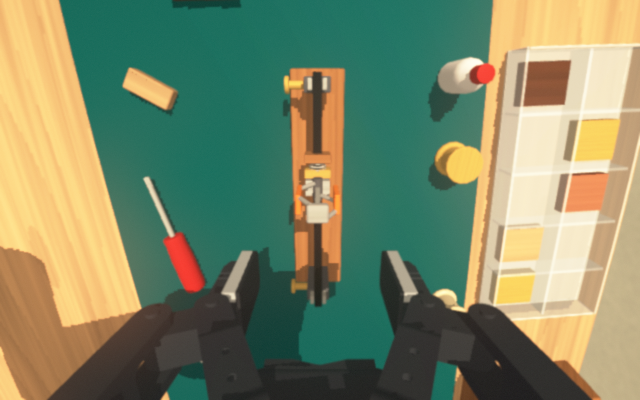

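View pics/t18.png

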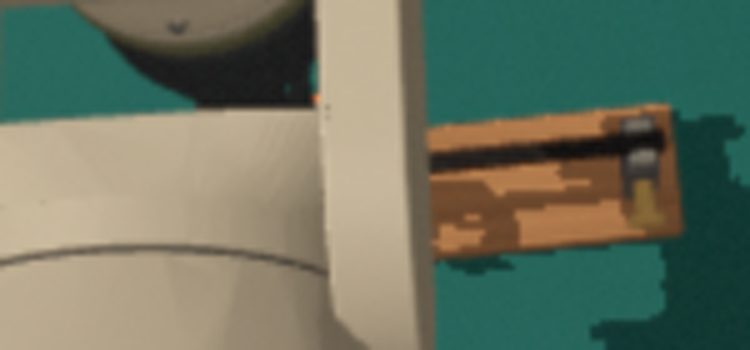

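The tweezers stand upright on the spar against the band, at about (340,290) in the scene crop. I'll check height, tilt and squareness with a model overlay before handing in.

Run:
```python
from h import *
out=[]
for n,(x0,y0,w,h,k) in {'scene':(320,180,80,80,5),'wrist':(280,140,80,100,5)}.items():
    p=get_image(n); f=cv2.resize(p['frame'][y0:y0+h,x0:x0+w,::-1],None,fx=k,fy=k,interpolation=cv2.INTER_CUBIC)
    a=np.radians(86.55);R=np.array([[np.cos(a),-np.sin(a),0],[np.sin(a),np.cos(a),0],[0,0,1]])
    o=np.array([.562,.0645,.070])
    def poly(pts,c):
        q=(proj(p,(R@np.array(pts,float).T).T*1e-3+o)-[x0,y0])*k
        cv2.polylines(f,[q.astype(int)],True,c,1)
    for s in(17,-17): poly([[-8,s,27],[8,s,27],[8,s,57],[-8,s,57]],(255,0,0))
    poly([[-8,-8,78],[8,-8,78],[8,8,78],[-8,8,78]],(255,0,255))
    for s in(4,-4): poly([[-7,2*s,-18],[7,2*s,-18],[7,2*s,0],[-7,2*s,0]],(0,255,0))
    out.append(f)
H=max(f.shape[0] for f in out)
cv2.imwrite('pics/ov19.png',np.hstack([cv2.copyMakeBorder(f,0,H-f.shape[0],0,0,cv2.BORDER_CONSTANT) for f in out]))
```

```text
(no output)
```

View pics/ov19.png

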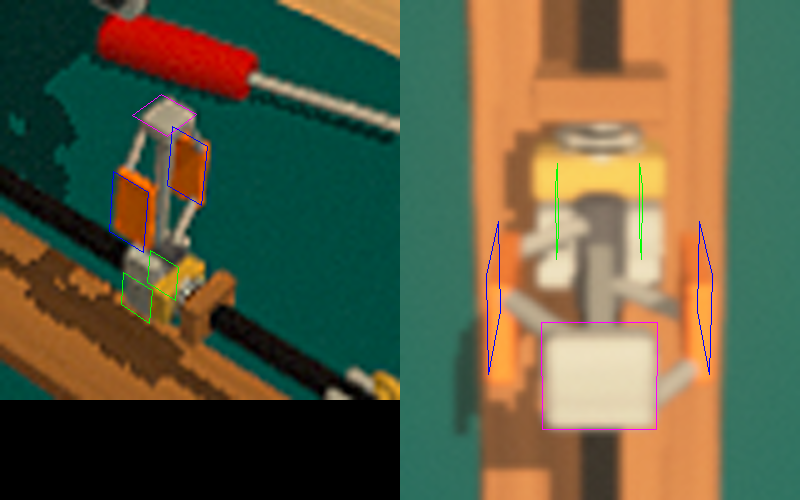

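The overlay matches within 1–2 px: upright, square and seated. The robot touches nothing, so I'll hand in.

```bash
python3 -c "
from rig import *
s=observe();print(s['time_s'],s['ft_force']);print(close_job())"
```

```text
21.45 [0.06441793 0.46610897 0.49512754]
the job is handed in; nothing more can be done
None
```

I handed the job in at 21.5 s: the tweezers are clamped on the spar, pressing the band, and the arm has withdrawn clear of them. I lifted them off the fin squeezed open, lowered them astride the bare half about 40 mm from the middle, and slid them along until the spring gave. I then seated them with about 2 N, let go and withdrew straight up.

**Band:** before letting go, the push read about 2.1 N by the wrist force and about 1.7 mm in the wrist picture. The 2.1 N may include a little friction on the spar. The spacing from cheek to band did not change on release (23.7 px before, 23.8 px after).

**Seating:** an overlay of the expected pose in the scene and wrist pictures matched within 1–2 px: upright, square and sitting on the spar. The exact throat height and band travel were not measured directly.

**Checks that disagreed:** my first estimate of the tweezers' position was about 3–4 mm off, which I corrected from the wrist picture before gripping. Contact with the band also came about 2 mm later than the camera predicted, so I relied on the force reading and the spring spacing for the final push.

**Bystanders:** I touched none of them, and nothing looked moved in the last pictures. In those the arm hid part of the bench from the top camera.

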